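Close the porthole cradle's stop by one hole

ROBOT

A 6-joint arm with a two-finger parallel gripper is mounted at the origin on the work surface. World frame = base frame: x ahead of the robot, y to its left, z up, the work surface at z = 0. Lengths are in m, angles in rad, forces in N, time in s.
With the tool pointing down it reaches from about 0.4 to 0.825 m from the base axis. Payload 7 kg.
Tool frame: the origin (TCP) lies on the centre line of the jaws, within the pads' length; the fingertips stand env.tips_ahead ahead of it and the grasp point (between the pads) is the TCP (env.tips_ahead is the distance from the TCP to the fingertips, in m); z points along the fingers, y is the line along which they close (so a half turn about z gives the same grasp; the last joint's range is limited). The gripper opens to 85 mm and grips with 20 to 120 N. Pads are 22 mm wide; open, the fingers measure 114 mm over their backs; the gripper's body (76 mm by 85 mm) begins 54 mm behind the grasp point. The pads swing forward as they close: fully open they stand 13 mm farther back than shut.
Start: joints at [-0.847, 0.359, 0.012, 0, -1.224, -0.288], TCP at [0.285, -0.612, 0.25] pointing down, gripper open.
Joint ranges: [-3.07, 3.07], [-1.43, 2.12], [-1.02, 1.25], [-3.03, 1.67], [-3.05, -0], [-3.03, 3.03]. Speed limits (rad/s): [2.39, 2.39, 3.01, 3.14, 3.14, 3.14].

INTERFACE

Orientations are given as a rotation vector (axis times angle).
In Python, from plant import env gives the robot as it stands.
- The arm moves only by the shell command python3 -m creep 'ROWS' [OPENING] [FORCE]. ROWS is JSON, a list of rows, each a list of 6 numbers: the shift along the tool's x, y, z in m, then the turn, a rotation vector about the tool's x, y, z in rad. In form: [[x, y, z, rx, ry, rz], ...]. A call has 1 to 8 rows; each row shifts and turns the commanded pose from where the row before left it, along the tool's axes as they then stand; what a row does not reach is not made up. A row lasts 1/12 s, in which the tool goes at most 41.7 mm and 7.16 degrees, less where a joint would pass 70% of its speed; a pose out of reach is approached as far as the arm can. A call is refused whole if a number of a shift passes 0.0417 or a number of a turn 0.125, either way. A call with a gripper value outside its range is refused whole. OPENING is the opening, from 0 (shut) to 1 (fully open), set as the call begins (- or left out, the last holds). The fingers move at their own pace and stop on an object; FORCE is the grip in N (left out, the last holds). Time passes only in rows, so rows that do not move let the fingers close. It gives the time, the measured TCP pose, the force, the opening and the grip force at its end, in the units of the state.
- env.sense(): the state, without advancing time (a new reading comes with each control period).
- env.get_image(name): name is "side" or "top" or "wrist"; returns the picture (480x640x3 uint8, red, green, blue); there is no depth.
- env.camera_info(name): a dict with "vfov" (degrees; the focal length in pixels is half the picture's height over the tangent of half this angle, whatever the lens; pixels are square), "cx", "cy" (the principal point, pixels), "D" ([k1, k2, p1, p2, k3] as OpenCV has them; the pictures are not rectified), "xyz" and "attitude" of the camera in the world; the wrist camera has in their place "T_tool_cam" (4x4, takes a point from camera to tool coordinates, whose origin is the TCP and whose axes are the flange's). Camera axes: x right, y up, looking along -z (the intrinsics and any distortion apply to the point x, -y, -z); pixel columns grow to the right and rows downward; lengths in m; the calibration is good to about 2 mm. A picture is of the moment at which its call begins: read the wrist's pose just before it. camera_info takes no time and is no camera call.
- env.close_job(): hands the job in; it is judged then, once.
The state is a dict: "time": time; "joints": joint angles; "joint_vel": joint speeds; "joint_efforts": joint torques, N m; "eef_pos": TCP position; "ee_rot": TCP orientation; "ft_force": force on the tool from outside, world axes, zero at the start; "ft_torque": the same for the moment, N m; "gripper_width": opening from 0.0 (shut) to 1.0 (fully open); "gripper_force": force on a finger pad.
Only numpy, scipy, OpenCV 4.12 (cv2) and the standard library are available. Lean on these libraries where they do the work, as an engineer would, in place of code of your own. Each camera call takes 0.05 s, during which the arm holds its last target. There are 200 camera calls.

TASK

In the museum store two wooden cradles hold a ship's porthole and a ship's bell. The porthole still lies loose: pull up the spring plunger knob on its cradle's sliding stop, slide the stop one hole towards the porthole, and let the plunger snap fully down into that hole. Do not push the porthole about, and leave the bell cradle's stop where it is.

Things in the scene. Friction and masses are not known exactly. Their poses are not given: they have to be found in the camera images.
- porthole_knob (a point): Grip point of the black round pull knob on the porthole cradle's sliding stop: on its axis, mid-barrel (barrel dia 30, 27 high, above it a 36 mm cap 6 thick), 28 above the stop's flat top, 95 above the table when home. Pulls straight up 30 mm at most, 7 to 10 N spring; the pin clears after 18 mm; then the knob also slides the stop (1 N, along the rail only). Let go, it springs down. x to the porthole, z up.
- next_hole (a point): Centre of the mouth of the target hole: the next one towards the porthole, in the aluminium rail's top, 30 mm above the table, at the start 50 mm along the rail from the knob's axis. Hole dia 16, 45 degree countersink to 32; the 13 mm pin let go within 10 mm of the centre slips in by itself. Pin home here: knob grip point 65 mm above this point. x: along rail to porthole, z up.
- porthole_centre (a point): Middle, half-way up, of the loose bronze porthole (glazed round frame, dia 150, 26 mm high, lugs at its sides), flat on its plywood board, 360 x 160 x 30 mm. The stop beside it: aluminium block 44 mm along the rail, 60 across, with a cork-faced plate 90 across towards the porthole, flat top 67 mm above the table. In the next hole its cork face stands some 12 mm clear of the porthole.
- bell_knob (a point): Grip point of the identical knob on the other cradle, which holds an upright bronze ship's bell, 140 mm wide and 140 high, with its stop already close to the bell. To be left alone.

How it is judged:
By the outcome, as a careful person would: the job done as asked, in the order asked, and still so for the second after the job is handed in, with the robot touching nothing.
It also fails if it takes over 30 s, if anything falls off the work surface, if the arm or the gripper's body presses on something with over 40 N, if the wrist force passes 120 N, or if a joint passes its speed limit or range.

## Working session

There is one attempt and no reset: what is moved stays moved. The work goes in short steps, Python scripts to look and compute and a shell command to move; the robot and the scene stay as the last step left them, time stands still between calls to the robot, and variables do not carry over. Pictures are saved under pics/ and viewed, at most 10 in all, crops included, and the job is handed in when it is done.

```bash
mkdir -p pics; python3 - <<'E'
from plant import env
import cv2
s=env.sense();print(s['time'],s['eef_pos'],s['ee_rot'],s['gripper_width'],env.tips_ahead)
for n in("top","side","wrist"):
    print(n,env.camera_info(n)); cv2.imwrite(f"pics/{n}0.png",env.get_image(n)[:,:,::-1])
E
```

```text
0.0 [ 0.28475263 -0.61150335  0.24939646] [ 6.78918249e-01 -3.06687150e+00 -2.41305341e-03] 0.9965621752736498 0.019
top {'vfov': 46.223495476808885, 'cx': 317.46202361216416, 'cy': 239.20864136430023, 'D': array([-0.1600626,  0.       ,  0.       ,  0.       ,  0.       ]), 'xyz': array([ 0.4260032 , -0.00403423,  1.08510549]), 'attitude': array([ 0.12340222, -0.12316214, -1.57743622])}
side {'vfov': 43.252140206091255, 'cx': 326.85220127424526, 'cy': 243.39451107507895, 'D': array([0.00827546, 0.        , 0.        , 0.        , 0.        ]), 'xyz': array([0.40960204, 0.75638456, 0.65328152]), 'attitude': array([ 0.1512659 , -1.36903563, -2.60337485])}
wrist {'vfov': 71.52474860127393, 'cx': 320.058528718875, 'cy': 241.28358693112904, 'D': array([-0.05629283,  0.        ,  0.        ,  0.        ,  0.        ]), 'T_tool_cam': array([[-1.36914607e-03,  9.58282884e-01,  2.85818195e-01,
         7.42543342e-02],
       [ 9.99999034e-01,  1.24379165e-03,  6.20116220e-04,
        -5.49649417e-04],
       [ 2.38748474e-04,  2.85818768e-01, -9.58283661e-01,
        -1.23421354e-01],
       [ 0.00000000e+00,  0.00000000e+00,  0.00000000e+00,
         1.00000000e+00]])}
```

View pics/top0.png

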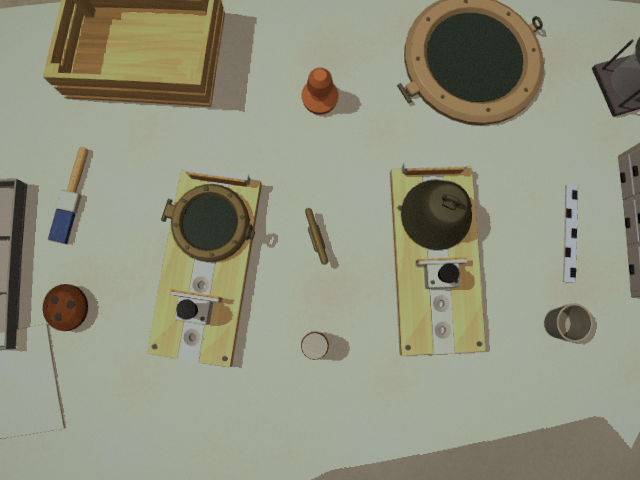

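View pics/side0.png

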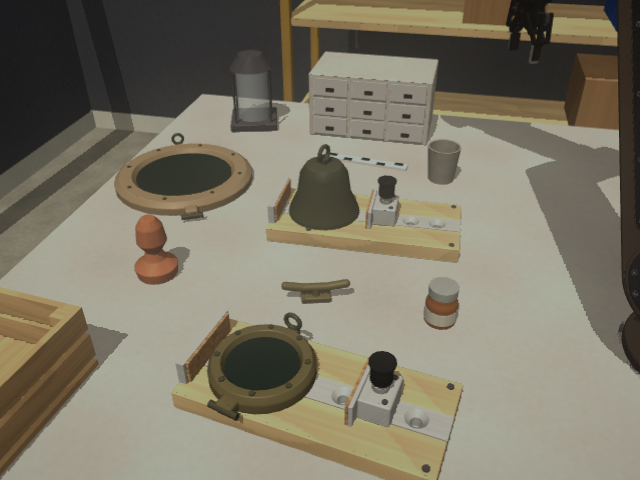

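View pics/wrist0.png

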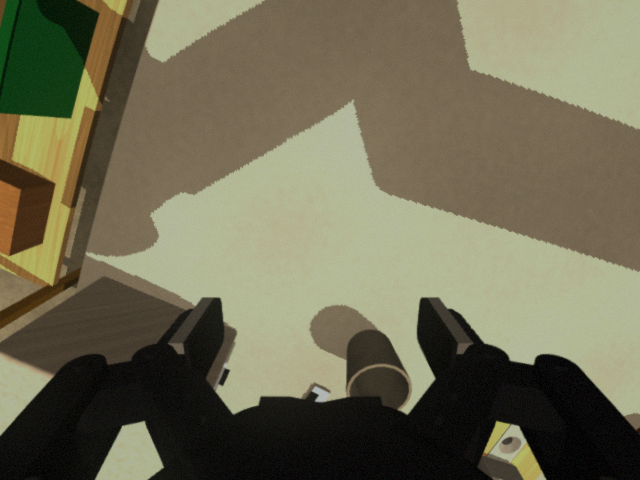

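The top view shows the porthole cradle on the left: knob ~(186,309), target hole ~(201,284), next to the porthole at (209,221). The side view shows the knob cap ~(382,362) and the hole ~(343,396). I'll zoom in to refine these.

```bash
cat > h.py <<'E'
import numpy as np, cv2
from plant import env
from scipy.spatial.transform import Rotation as R
def cam(n,s=None):
    c=env.camera_info(n); f=240/np.tan(np.radians(c['vfov'])/2)
    K=np.array([[f,0,c['cx']],[0,f,c['cy']],[0,0,1]])
    if n=='wrist':
        T=np.eye(4);T[:3,:3]=R.from_rotvec(s['ee_rot']).as_matrix();T[:3,3]=s['eef_pos'];T=T@c['T_tool_cam'];return K,c['D'],T[:3,:3],T[:3,3]
    return K,c['D'],R.from_rotvec(c['attitude']).as_matrix(),c['xyz']
def ray(n,uv,s=None):
    K,D,Rm,t=cam(n,s); p=cv2.undistortPoints(np.array([[uv]],float),K,D)[0,0]
    d=Rm@np.array([p[0],-p[1],-1]); return t,d/np.linalg.norm(d)
def onz(n,uv,z,s=None):
    t,d=ray(n,uv,s); return t+d*(z-t[2])/d[2]
def tri(obs):
    A=0;b=0
    for n,uv in obs:
        t,d=ray(n,uv);P=np.eye(3)-np.outer(d,d);A=A+P;b=b+P@t
    return np.linalg.solve(A,b)
def proj(n,X,s=None):
    K,D,Rm,t=cam(n,s); p=(Rm.T@(np.array(X)-t))*[1,-1,-1]
    return cv2.projectPoints(p[None],np.zeros(3),np.zeros(3),K,D)[0][0,0]
E
python3 - <<'E'
from h import *
a=cv2.imread('pics/top0.png')[265:355,140:230];b=cv2.imread('pics/side0.png')[345:435,325:425]
a=cv2.resize(a,(400,400),interpolation=2);b=cv2.resize(b,(400,360),interpolation=2);b=cv2.copyMakeBorder(b,0,40,0,0,0)
cv2.imwrite('pics/c0.png',np.hstack([a,b]))
k=onz('top',(186,308.5),.1145);print(k,proj('side',k))
for uv in((201.5,284.5),(191.5,338)):
    p=onz('top',uv,.03);print(p,proj('side',p))
print(onz('top',(209,221),.056))
E
```

```text
[0.46014084 0.22448712 0.1145    ] [381.653827   360.51142767]
[0.5083353  0.21541711 0.03      ] [343.43332754 395.2608917 ]
[0.40789453 0.23307085 0.03      ] [417.83837134 419.14975981]
[0.62531219 0.19822525 0.056     ]
```

View pics/c0.png

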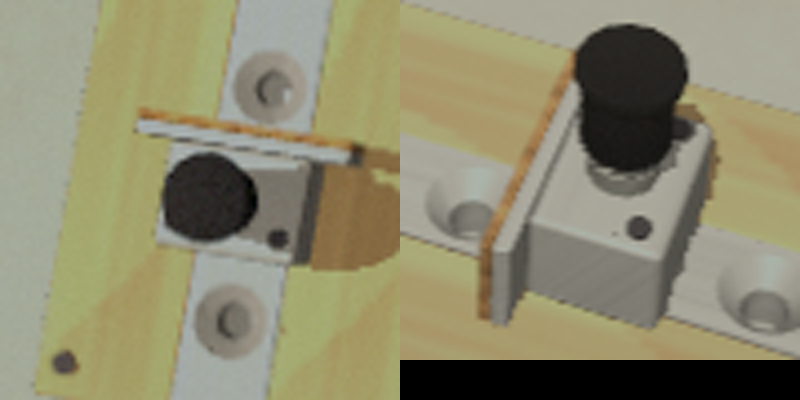

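The crop confirms the knob cap at ~(187,309) in the top image, with the holes at (201,284) and (192,337). Both views agree on the positions, and the rail runs at about −10° in yaw.

```bash
python3 - <<'E'
from h import *
h1=onz('top',(201.2,284.4),.03);h0=onz('top',(191.9,337.4),.03);k=onz('top',(187,309),.1145)
k2=tri([('top',(187,309)),('side',(382,361.5))])
u=(h1-h0)/np.linalg.norm(h1-h0);print(h1,h0,k,k2,(h1+h0)/2,u,np.degrees(np.arctan2(u[1],u[0])))
s=env.sense();print(R.from_rotvec(s['ee_rot']).as_matrix().T.round(3),s['joints'])
E
```

```text
[0.50852748 0.21599567 0.03      ] [0.40901521 0.23232219 0.03      ] [0.45927454 0.22270712 0.1145    ] [0.45955208 0.22335582 0.11176912] [0.45877135 0.22415893 0.03      ] [ 0.98680702 -0.16190089  0.        ] -9.317248141739471
[[-0.907 -0.422  0.   ]
 [-0.422  0.907  0.001]
 [-0.001  0.001 -1.   ]] [-8.46939338e-01  3.59254422e-01  1.13070731e-02 -2.64144280e-04
 -1.22408227e+00 -2.88119424e-01]
```

```bash
python3 -m creep '[[0,0,0,0,0,0.12],[0,0,0,0,0,0.12],[0,0,0,0,0,0.12],[0,0,0,0,0,0.12],[0,0,0,0,0,0.12],[-0.02,0.03,0,0,0,0],[-0.02,0.035,0,0,0,0],[-0.02,0.035,0,0,0,0]]' 1
python3 -m creep '[[-0.02,0.035,0,0,0,0],[-0.02,0.035,0,0,0,0],[-0.01,0.035,0,0,0,0],[0,0.035,0,0,0,0],[0,0.035,0,0,0,0],[0,0.035,0,0,0,0],[0,0.035,0,0,0,0],[0,0.035,0,0,0,0]]'
python3 -m creep '[[0,0.035,0,0,0,0],[0,0.035,0,0,0,0],[0,0.035,0,0,0,0],[0,0.035,0,0,0,0],[0,0.035,0,0,0,0],[0,0.035,0,0,0,0],[0,0.035,0,0,0,0],[0,0,0,0,0,0]]'
python3 - <<'E'
from h import *
s=env.sense();print(s['time'],s['eef_pos'],s['joints']);M=R.from_rotvec(s['ee_rot']).as_matrix();print(M.T@(np.array([.459,.2235,.093])-s['eef_pos']),M.T)
E
```

```text
time: 0.82
eef_pos: [0.3605, -0.5223, 0.2496]
ee_rot: [-0.261, -3.13, -0.001]
ft_force: [0.6, -1.3, -0.1]
gripper_width: 1.0
gripper_force: 0.0
time: 1.48
eef_pos: [0.4554, -0.2533, 0.2502]
ee_rot: [-0.258, -3.131, -0.0]
ft_force: [1.3, 0.5, -0.1]
gripper_width: 1.001
gripper_force: 0.0
time: 2.15
eef_pos: [0.4965, -0.0089, 0.2503]
ee_rot: [0.252, 3.131, 0.001]
ft_force: [0.2, -0.3, -0.2]
gripper_width: 0.997
gripper_force: 0.0
2.15 [ 0.4965082  -0.00893498  0.25033658] [ 3.78283372e-01  6.14849852e-02 -3.71599064e-01 -3.84032058e-04
 -1.13666373e+00 -2.10957609e+00]
[0.07432074 0.22330988 0.15747003] [[-9.87121974e-01  1.59967774e-01 -7.21129789e-04]
 [ 1.59967163e-01  9.87121981e-01  8.37178973e-04]
 [ 8.45764722e-04  7.11040673e-04 -9.99999390e-01]]
```

```bash
python3 -m creep '[[0.0106,0.0319,0,0,0,0],[0.0106,0.0319,0,0,0,0],[0.0106,0.0319,0.01,0,0,0],[0.0106,0.0319,0.01,0,0,0],[0.0106,0.0319,0.01,0,0,0],[0.0106,0.0319,0.01,0,0,0],[0.0106,0.0319,0.01,0,0,0],[0,0,0,0,0,0]]'
python3 -m creep '[[0,0,0,0,0,0],[0,0,0,0,0,0]]'
python3 - <<'E'
from h import *
s=env.sense();cv2.imwrite('pics/w1.png',env.get_image('wrist')[:,:,::-1])
M=R.from_rotvec(s['ee_rot']).as_matrix();print(s['eef_pos'],M.T@(np.array([.459,.2235,.093])-s['eef_pos']))
for X in((.459,.2235,.1145),(.5085,.216,.03),(.459,.2235,.067)):print(proj('wrist',X,s))
E
```

```text
time: 2.82
eef_pos: [0.4578, 0.2229, 0.1983]
ee_rot: [-0.253, -3.13, 0.002]
ft_force: [0.8, -0.1, -0.5]
gripper_width: 0.999
gripper_force: 0.0
time: 2.98
eef_pos: [0.4587, 0.219, 0.2002]
ee_rot: [-0.256, -3.131, 0.001]
ft_force: [-0.3, 0.6, -0.1]
gripper_width: 0.999
gripper_force: 0.0
[0.45870336 0.21900745 0.20015653] [0.0003972  0.00455377 0.10715362]
[329.12987693 256.96649226]
[327.16842551 277.34419337]
[327.59447589 237.36236659]
```

View pics/w1.png

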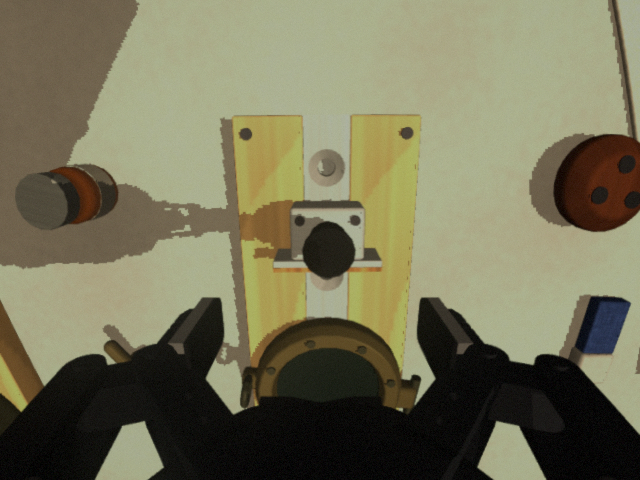

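The wrist view shows the cap at ~(330,253), against a prediction of (329,257). The knob is centred between the fingers and squared to the rail, so I'll descend.

```bash
python3 -m creep '[[0,0.004,0.02,0,0,0],[0,0,0.02,0,0,0],[0,0,0.02,0,0,0],[0,0,0.02,0,0,0],[0,0,0.015,0,0,0],[0,0,0.012,0,0,0],[0,0,0,0,0,0],[0,0,0,0,0,0]]'
python3 - <<'E'
from h import *
s=env.sense();cv2.imwrite('pics/s2.png',np.hstack([env.get_image('side')[300:460,280:480,::-1],env.get_image('wrist')[200:360,230:430,::-1]]).repeat(2,0).repeat(2,1))
M=R.from_rotvec(s['ee_rot']).as_matrix();print(s['eef_pos'],M.T@(np.array([.459,.2235,.093])-s['eef_pos']),s['ft_force'],proj('wrist',(.459,.2235,.1145),s)-[230,200])
E
```

```text
time: 3.7
eef_pos: [0.4598, 0.222, 0.0935]
ee_rot: [-0.26, -3.131, 0.001]
ft_force: [-0.3, 1.1, 0.5]
gripper_width: 0.997
gripper_force: 0.0
[0.45982308 0.22202607 0.09346875] [0.00105465 0.00131842 0.00046812] [-0.27733331  1.09651592  0.46966821] [ 97.97209165 153.46694839]
```

View pics/s2.png

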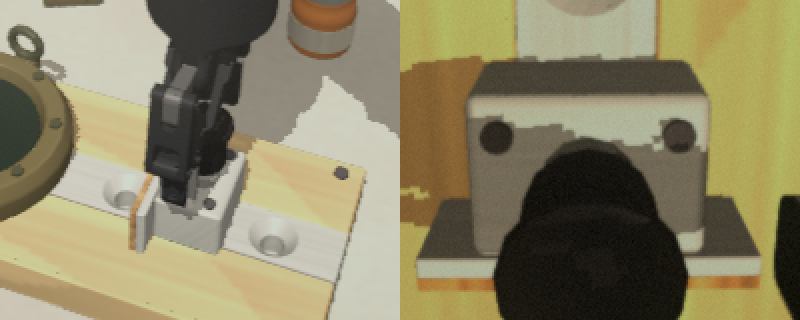

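The near finger hangs beside the knob and clears the stop's top. I'll check centring along the rail by overlaying the predicted cap rim.

```bash
python3 - <<'E'
from h import *
s=env.sense();im=env.get_image('wrist')[:,:,::-1].copy()
im=cv2.convertScaleAbs(im,alpha=1.8,beta=30)
u=np.array([.987,-.16,0])
for d,c in((0,(0,0,255)),(-.004,(0,255,0))):
    X=np.array([.459,.2235,.1145])+d*u
    P=[proj('wrist',X+.018*np.array([np.cos(t),np.sin(t),0]),s)for t in np.linspace(0,6.28,60)]
    cv2.polylines(im,[np.round(P).astype(int)],True,c,1)
cv2.imwrite('pics/w3.png',cv2.resize(im[230:430,200:460],None,fx=2.5,fy=2.5))
E
```

```text
(no output)
```

View pics/w3.png

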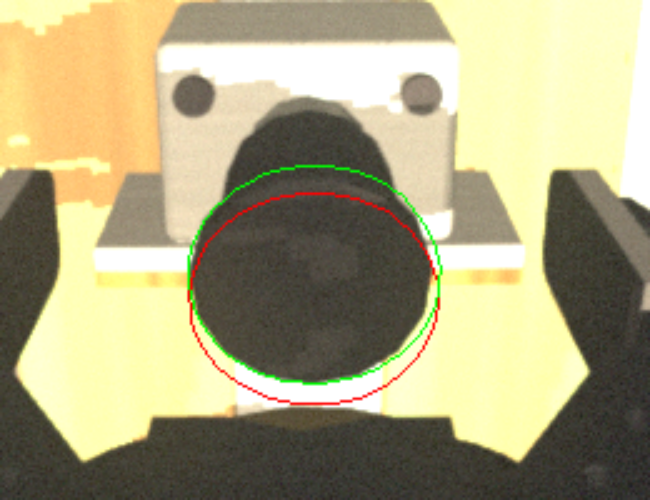

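The cap lies about 3 mm towards the robot from the estimate, so I'll shift by that and then close.

```bash
python3 -m creep '[[0.003,0,0,0,0,0],[0,0,0,0,0,0]]'
python3 -m creep '[[0,0,0,0,0,0],[0,0,0,0,0,0],[0,0,0,0,0,0],[0,0,0,0,0,0],[0,0,0,0,0,0],[0,0,0,0,0,0],[0,0,0,0,0,0],[0,0,0,0,0,0]]' 0 60
python3 -m creep '[[0,0,0,0,0,0],[0,0,0,0,0,0],[0,0,0,0,0,0],[0,0,0,0,0,0]]'
```

```text
time: 4.02
eef_pos: [0.4565, 0.2237, 0.0941]
ee_rot: [0.258, 3.13, 0.002]
ft_force: [0.3, 0.5, 0.0]
gripper_width: 1.005
gripper_force: 0.0
time: 4.68
eef_pos: [0.4574, 0.2247, 0.0939]
ee_rot: [0.257, 3.129, 0.003]
ft_force: [0.3, 4.7, 5.1]
gripper_width: 0.386
gripper_force: 59.0
time: 5.02
eef_pos: [0.4574, 0.2246, 0.0939]
ee_rot: [0.257, 3.129, 0.003]
ft_force: [1.6, 6.3, 5.1]
gripper_width: 0.394
gripper_force: 59.0
```

```bash
python3 -m creep '[[0,0,-0.004,0,0,0],[0,0,-0.004,0,0,0],[0,0,-0.004,0,0,0],[0,0,-0.004,0,0,0],[0,0,-0.004,0,0,0],[0,0,-0.004,0,0,0],[0,0,0,0,0,0],[0,0,0,0,0,0]]'
python3 - <<'E'
from h import *
s=env.sense();cv2.imwrite('pics/s4.png',np.hstack([env.get_image('side')[260:460,280:480,::-1],env.get_image('wrist')[230:430,230:430,::-1]]).repeat(2,0).repeat(2,1))
print(s['eef_pos'],s['ft_force'],s['gripper_width'])
E
```

```text
time: 5.68
eef_pos: [0.4564, 0.2245, 0.1164]
ee_rot: [-0.258, -3.131, -0.002]
ft_force: [2.8, 8.7, -9.7]
gripper_width: 0.387
gripper_force: 60.6
[0.45639021 0.22453151 0.11639367] [ 2.83211728  8.66059179 -9.73232788] 0.38717903027032397
```

View pics/s4.png

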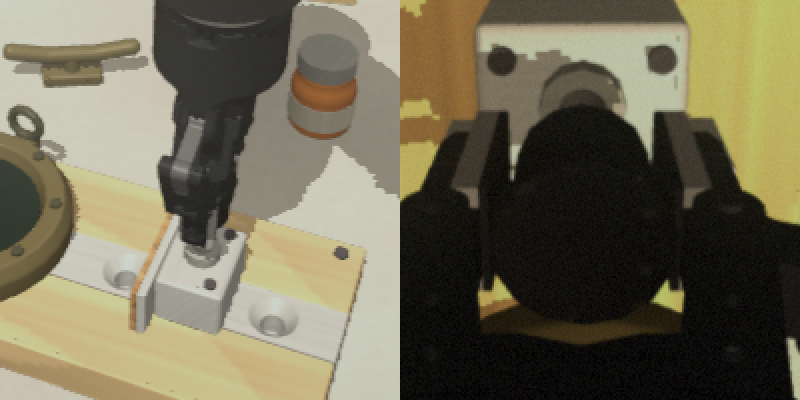

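The knob is up about 22 mm with the spring load felt, so it's gripped well. Now I'll slide 50 mm.

```bash
python3 -m creep '[[0,0.001,-0.002,0,0,0],[-0.005,0,0,0,0,0],[-0.005,0,0,0,0,0],[-0.005,0,0,0,0,0],[-0.005,0,0,0,0,0],[0,0,0,0,0,0],[0,0,0,0,0,0]]'
```

```text
time: 6.37
eef_pos: [0.476, 0.2215, 0.1177]
ee_rot: [-0.259, -3.129, 0.0]
ft_force: [2.7, 7.6, -10.3]
gripper_width: 0.389
gripper_force: 60.7
```

```bash
python3 -m creep '[[-0.005,0,0,0,0,0],[-0.005,0,0,0,0,0],[-0.005,0,0,0,0,0],[-0.005,0,0,0,0,0],[-0.005,0,0,0,0,0],[-0.005,0,0,0,0,0],[0,0,0,0,0,0],[0,0,0,0,0,0]]'
python3 - <<'E'
from h import *
s=env.sense();cv2.imwrite('pics/s5.png',np.hstack([env.get_image('side')[260:460,240:440,::-1],env.get_image('top')[180:380,120:320,::-1]]).repeat(2,0).repeat(2,1))
p=s['eef_pos'];print(p,s['ft_force'],(np.array(p)-[.457,.2246,.094])@[.987,-.16,0])
E
```

```text
time: 7.03
eef_pos: [0.5055, 0.2168, 0.1175]
ee_rot: [-0.259, -3.129, -0.0]
ft_force: [2.6, 7.5, -9.4]
gripper_width: 0.394
gripper_force: 60.7
[0.50552989 0.21682743 0.11750683] [ 2.5654666   7.46607576 -9.43007933] 0.049142608099002144
```

View pics/s5.png

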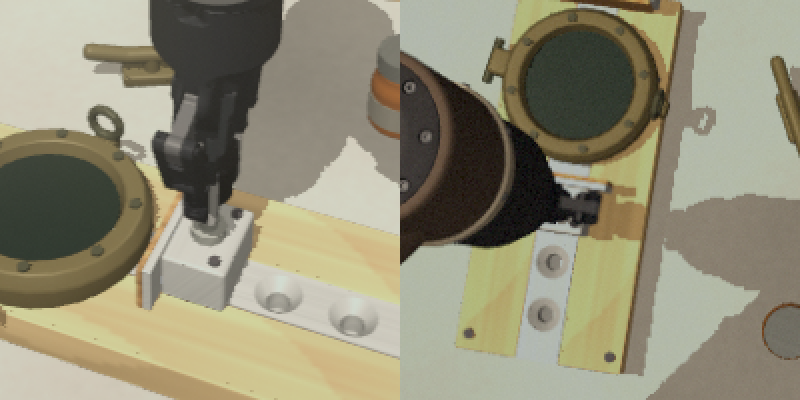

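The stop has moved one hole, with the two empty holes now behind it and a gap left to the porthole. I'll lower part-way and release.

```bash
python3 -m creep '[[0,0,0.004,0,0,0],[0,0,0.004,0,0,0],[0,0,0.004,0,0,0],[0,0,0.004,0,0,0],[0,0,0.003,0,0,0],[0,0,0,0,0,0]]'
python3 -m creep '[[0,0,0,0,0,0],[0,0,0,0,0,0],[0,0,0,0,0,0],[0,0,0,0,0,0],[0,0,0,0,0,0],[0,0,0,0,0,0],[0,0,0,0,0,0],[0,0,0,0,0,0]]' 1
python3 -m creep '[[0,0,-0.01,0,0,0],[0,0,-0.02,0,0,0],[0,0,-0.025,0,0,0],[0,0,-0.025,0,0,0],[0,0,-0.025,0,0,0],[0,0,-0.02,0,0,0],[0,0,0,0,0,0],[0,0,0,0,0,0]]'
python3 - <<'E'
from h import *
s=env.sense();w=env.get_image('wrist')[:,:,::-1];a=env.get_image('side')[260:460,240:440,::-1].repeat(2,0).repeat(2,1)
cv2.imwrite('pics/s6.png',np.hstack([a,w[60:460,120:520]]))
print(s['eef_pos'],s['ft_force'])
b=[.5085,.216];print([proj('side',(*b,z))-[240,260] for z in(.1145,.1205,.1325)])
print([proj('wrist',(*b,z),s)-[120,60] for z in(.1145,.13)])
E
```

```text
time: 7.63
eef_pos: [0.5054, 0.2169, 0.0984]
ee_rot: [-0.258, -3.129, -0.0]
ft_force: [1.3, 7.3, -7.4]
gripper_width: 0.394
gripper_force: 60.6
time: 8.3
eef_pos: [0.5061, 0.2163, 0.1004]
ee_rot: [0.258, 3.131, 0.0]
ft_force: [-1.0, 0.8, 0.4]
gripper_width: 1.001
gripper_force: 0.0
time: 8.97
eef_pos: [0.5065, 0.2168, 0.2274]
ee_rot: [0.257, 3.129, 0.004]
ft_force: [-0.4, 0.0, -0.3]
gripper_width: 0.998
gripper_force: 0.0
[0.50654421 0.2167913  0.22737233] [-0.35721856  0.03442734 -0.25407244]
[array([104.30584144,  89.50747722]), array([104.38783057,  86.01566622]), array([104.55406881,  78.93722676])]
[array([201.00288289, 187.69456351]), array([201.13491755, 194.47781054])]
```

View pics/s6.png

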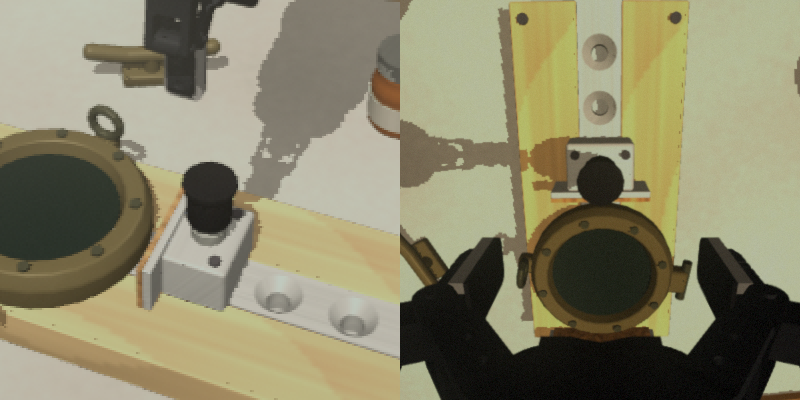

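The cap top sits at (105,90) in the side crop, where the fully-home pin should put it (104,89.5). The arm is clear of everything and the porthole hasn't moved.

```bash
python3 -c "from plant import env; print(env.close_job())"
```

```text
the job is handed in; nothing more can be done
None
```

The porthole cradle's stop is now one hole closer to the porthole. In the last pictures its plunger looks fully down, the porthole has not visibly moved, and the arm is clear. The arm went nowhere near the bell cradle, and I handed the job in at about 9 s; no verdict was returned.

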